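Set the leaflet folder up for card

ROBOT

A 6-joint arm with a two-finger parallel gripper is mounted at the origin on the work surface. World frame = base frame: x ahead of the robot, y to its left, z up, the work surface at z = 0. Lengths are in m, angles in rad, forces in N, time in s.
With the tool pointing down it reaches from about 0.35 to 0.8 m from the base axis. Payload 7.3 kg.
Tool frame: the origin (TCP) lies midway between the tips of the shut fingers; the grasp point (between the pads) lies 19 mm behind it; z points along the fingers, y is the line along which they close (so a half turn about z gives the same grasp; the last joint's range is limited). The gripper opens to 85 mm and grips with 20 to 120 N. Pads are 22 mm wide; open, the fingers measure 114 mm over their backs; the gripper's body (76 mm by 85 mm) begins 54 mm behind the grasp point. The pads swing forward as they close: fully open they stand 13 mm farther back than shut.
Start: joints at [0.992, 0.342, 1.524, -0, 1.275, -0.146], TCP at [0.22, 0.477, 0.192] pointing down, gripper open.
Joint ranges: [-2.53, 2.53], [-0.77, 2.02], [0.04, 2.7], [-1, 4.14], [0.28, 2.66], [-3.11, 3.11]. Speed limits (rad/s): [2.57, 2.57, 3.14, 3.14, 3.14, 3.14].

INTERFACE

Orientations are given as a unit quaternion [w, x, y, z].
In Python, from cell import get_obs, capture, get_calibration, finish_job gives the robot as it stands.
- The arm moves only by the tool move_arm, never from a script. Its argument "plan" is one flat list of numbers, 6 for each row, row after row: the shift along the tool's x, y, z as a fraction of full scale, then the turn, a rotation vector about the tool's x, y, z as a fraction of full scale. A call has 1 to 12 rows; each row is the pose to reach, as a shift and turn from the pose commanded when the call began, along the tool's axes at that moment; what a row does not reach only later rows make up. Full scale, the value 1, is 300 mm for a shift and 90 degrees for a turn. A row lasts 1/8 s, in which the tool goes at most 62.5 mm and 10.7 degrees, less where a joint would pass 70% of its speed; a pose out of reach is approached as far as the arm can. A call with a number of a shift or a turn outside -1 to 1 is refused whole. A call with a gripper value outside its range is refused whole. "fingers" is the opening, from 0 (shut) to 1 (fully open), set as the call begins (left out, the last holds). The fingers move at their own pace and stop on an object; "squeeze" is the grip in N (left out, the last holds). Time passes only in rows, so rows that repeat a pose let the fingers close. It gives the time, the measured TCP pose, the force, the opening and the grip force at its end, in the units of the state.
- get_obs(): the state, without advancing time (a new reading comes with each control period).
- capture(name): name is "scene" or "side" or "wrist"; returns (picture, depth): 384x512x3 uint8, red, green, blue; 384x512 float32, m along the optical axis (not along the pixel's ray), 0 where there is no reading.
- get_calibration(name): a dict with "vfov" (degrees; the focal length in pixels is half the picture's height over the tangent of half this angle, whatever the lens; pixels are square), "cx", "cy" (the principal point, pixels), "R" (3x3) and "t" (3): a world point X has camera coordinates R X + t. Camera axes: x right, y down, z forward; pixel columns grow to the right and rows downward; lengths in m; the calibration is good to about 2 mm. A picture is of the moment at which its call begins: read the wrist's pose just before it. get_calibration takes no time and is no camera call; for the wrist camera it gives the pose at the moment of the call.
- finish_job(): hands the job in; it is judged then, once.
The state is a dict: "time": time; "joint_pos": joint angles; "joint_vel": joint speeds; "tau": joint torques, N m; "tool_pos": TCP position; "tool_rot": TCP orientation; "contact_force": force on the tool from outside, world axes, zero at the start; "torque": the same for the moment, N m; "width": finger opening in m; "finger_force": force on a finger pad.
Only numpy, scipy, OpenCV 4.12 (cv2) and the standard library are available. Lean on these libraries where they do the work, as an engineer would, in place of code of your own. Each camera call takes 0.05 s, during which the arm holds its last target. There are 200 camera calls.

TASK

Set the leaflet folder up for card: flip its clear guard right back so that it stays open by itself and, with it open, turn the gap knob beneath it until its pointer stands on the long mark. Throw the feed-pressure lever from the near notch into the middle notch, the one with the tall mark. Shut the guard fully once both are set, and leave the bottle, the jar and the stapler where they are.

Things in the scene. Friction and masses are not known exactly. Their poses are not given: they have to be found in the camera images.
- folder: Fixed tabletop leaflet folder: white housing 230 x 420 mm, flat deck 110 mm above the table. Origin on the table, 100 mm behind the housing's front face, under the middle of the guard's front-to-back width; its x points away from the operator, y to the operator's left, z up. 'Local' below means this frame, in mm. Nothing on it is over 155 high but the guard, the lever and the fold plate.
- feed_head (a point): Middle of the feed head's opening under the guard, local (0, -45, 155). End walls 6 mm thick at local x -91 and 91 (y -112 to 25) and a block behind the hinge (y 25 to 88), all up to 155 above the table; on the right (infeed) side only a low sill at y -110, up to 130. Rubber rollers beyond the dial plate are 129 high.
- table_edge (a point): Where the flat aluminium infeed table meets the housing's right end, local (10, -200, 95). The table, 215 mm wide along local x, runs to local y -450; on it lie a paper stack up to 113 and two side guides up to 125 above the work surface.
- plate_foot (a point): Lower end of the steel fold plate, at the deck, local (15, 215, 112). The plate, 200 mm wide along local x, slopes up from here to local y 385, z 217. A delivery tray lies low under it.
- guard (a joint): Angle of the clear flip guard: 0 shut (level), 1.85 rad fully back, 16 deg past upright, on its stop. Flat clear panel in a grey frame, 170 mm wide, 155 mm from hinge to lip, 5 mm thick, 0.25 kg. Damped hinge: let go below 1.5 rad it sinks shut by itself within 2 s; past 1.65 it sinks back on its stop within 1 s and stays. About 1.5 N at the lip lifts it.
- guard_hinge (a point): Point on the guard's hinge axis, mid-width, local (0, 20, 163.5). The axis runs along local x, on the guard's left edge; the guard's right edge swings up and over to the left (local +y).
- guard_lip (a point): Middle of the guard's free right edge, 155 mm from the hinge, on a grey bar 172 mm long, 16 wide, 11 thick (underside 4.5 mm below this point when shut). Shut: local (0, -135, 163.5), jutting 23 mm out past the sill, 49 mm of free height below it down to the deck, so a tilted fingertip can come in under it from the right and lift it. Fully back: local y 63, 312 above the table.
- gap_knob (a joint): Angle of the gap knob in rad, growing clockwise seen from above, range -0.2 to 2.3. Pointer on the long mark: 1.40. It starts between 0 and 0.7, so it must turn clockwise by 0.7 to 1.4. Seven marks on the dial plate at 0, 0.35, 0.70, 1.05, 1.40, 1.75 and 2.10; only that at 1.40 is long (13 mm, the others 4 mm). It stays where it is left; 0.06 N m turns it.
- knob_grip (a point): On the knob's upright axis, local (0, -58, 145). The knob is a black bar 14 mm wide, 25 mm to either side of the axis, from 129 to 155 above the table, with an 8 mm wide nose at its pointer end and a pale line along that end. Its foot is a disc 36 mm across up to 130; it stands on a flat dial plate 98 mm across, 125 above the table.
- knob_pointer (a point): Tip of the knob's nose, 34 mm from the axis, 145 above the table; the direction from knob_grip to here is where the knob points.
- long_mark (a point): Middle of the long mark on the dial plate, straight beyond the knob's axis (local +x), 41 mm from it, 125 above the table.
- feed_lever (a joint): Lever angle in rad: 0 upright, positive leaning away from the operator (local +x), range -0.40 to 0.40. A sprung roller holds it between quadrant teeth in one of three notches: -0.30 (near, where it starts), 0 (middle), 0.30 (far), each with 0.05 play to either side; teeth peak at -0.15 and 0.15. About 5 N at the ball pushes it over a tooth, then it jumps into the next notch.
- lever_ball (a point): Centre of the black ball, 36 mm across, on top of the lever, 175 mm from the lever's pivot; 250 above the table when upright. Below the ball the steel stem, 10 mm thick, is straight for 40 mm, then cranks 12 mm to local -y.
- lever_pivot (a point): Lever's pivot, local (0, 165, 75), inside the housing; its axis runs along local y. A steel quadrant with teeth, up to 163 above the table and 45 mm to either side, stands over it; a tall dark mark on its left side (up to 177) shows the middle notch.
- bottle: Bystander: white drinking bottle, 70 mm across, 210 mm high, loose; origin at the centre of its underside.
- jar: Bystander: glass jar with a steel cap, 84 mm across, 110 mm high, loose; origin at the centre of its underside.
- stapler: Bystander: stapler, 145 x 36 mm, about 55 mm high, loose; origin at the centre of its underside, x along its length.

How it is judged:
By the outcome, as a careful person would: the job done as asked, in the order asked, and still so for the second after the job is handed in, with the robot touching nothing.
It also fails if it takes over 72 s, if anything falls off the work surface, if the arm or the gripper's body presses on something with over 40 N, if the wrist force passes 120 N, or if a joint passes its speed limit or range.

## Working session

There is one attempt and no reset: what is moved stays moved. The work goes in short steps, Python scripts to look and compute and a tool call to move; the robot and the scene stay as the last step left them, time stands still between calls to the robot, and variables do not carry over. Pictures are saved under pics/ and viewed, at most 10 in all, crops included, and the job is handed in when it is done.

Besides the shell and the picture viewer there is one more tool, called after ">>>" as name(argument=value, ...) on one line, values as JSON. move_arm: Moves the arm, as the interface text tells. Shift numbers are shares of 300 mm and turn numbers shares of 90 degrees, none past 1 either way. Its arguments: {"type":"object","properties":{"plan":{"type":"array"},"fingers":{"type":"number"},"squeeze":{"type":"number"}},"required":["plan"]}

```bash
mkdir -p pics
cat > h.py <<'E'
import numpy as np, cv2
from scipy.spatial.transform import Rotation as Ro
from cell import get_obs, capture, get_calibration
def ray(c,u,v):
    f=192/np.tan(np.radians(c["vfov"])/2); R=np.array(c["R"]);t=np.array(c["t"])
    return -R.T@t, R.T@np.array([(u-c["cx"])/f,(v-c["cy"])/f,1])
def onz(c,u,v,z):
    o,d=ray(c,u,v); return o+d*(z-o[2])/d[2]
def dep(c,u,v,z):
    o,d=ray(c,u,v); return o+d*z
def proj(c,X):
    f=192/np.tan(np.radians(c["vfov"])/2); p=np.array(c["R"])@np.array(X)+np.array(c["t"])
    return f*p[0]/p[2]+c["cx"], f*p[1]/p[2]+c["cy"]
E
python3 - <<'E'
from h import *
ims=[]
for n in ["scene","side"]:
    c=get_calibration(n); p,d=capture(n); np.savez(n,p=p,d=d)
    ims.append(p); print(n,c["vfov"],c["cx"],c["cy"],np.round(ray(c,256,192),3).tolist())
    cv2.imwrite(f"pics/{n}0.png",cv2.resize(p[:,:,::-1],(800,600)))
print(get_obs())
E
```

```text
scene 44.199107958521616 246.1387878288543 191.05659720414002 [[1.247, 0.143, 1.373], [-0.524, -0.108, -0.845]]
side 55.11371554135329 251.78398836037874 190.578005795416 [[0.186, -0.703, 0.886], [0.316, 0.619, -0.719]]
{'time': 0.1, 'joint_pos': array([ 9.92001742e-01,  3.42662767e-01,  1.52490870e+00,  1.76721563e-05,
        1.27541496e+00, -1.46024542e-01]), 'joint_vel': array([-0.00030422, -0.00047525, -0.00154832, -0.00163026, -0.0008271 ,
       -0.00150817]), 'tau': array([ 1.32188987e-03, -4.34447265e+01, -2.46491629e+01, -1.76309186e-04,
        4.66418162e-03, -8.72779715e-08]), 'tool_pos': array([0.21993817, 0.47625945, 0.19159492]), 'tool_rot': array([-2.54968844e-04,  2.14702823e-01,  9.76679176e-01, -6.48624676e-04]), 'contact_force': array([ 0.02509111, -0.36102815, -0.63335824]), 'torque': array([ 0.00295601, -0.02517575,  0.01416274]), 'finger_force': 0.0, 'width': 0.0852921057569561}
```

View pics/scene0.png

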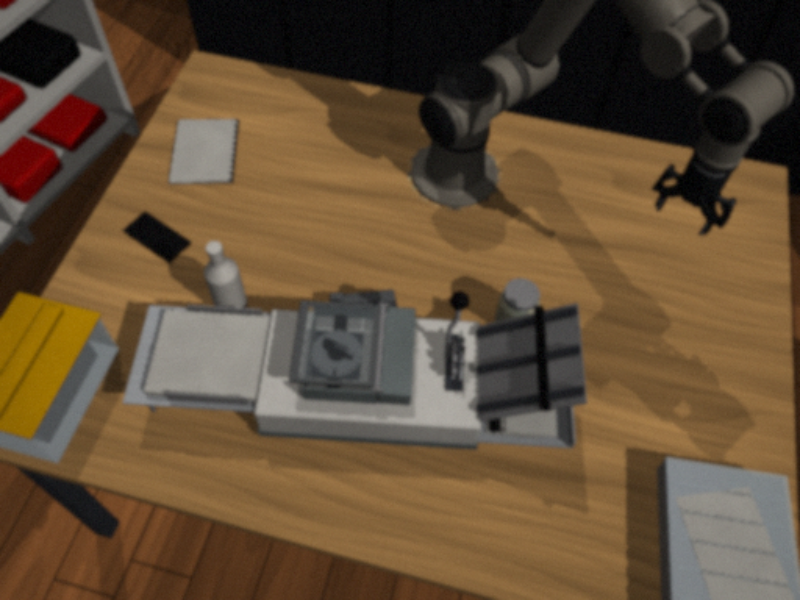

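View pics/side0.png

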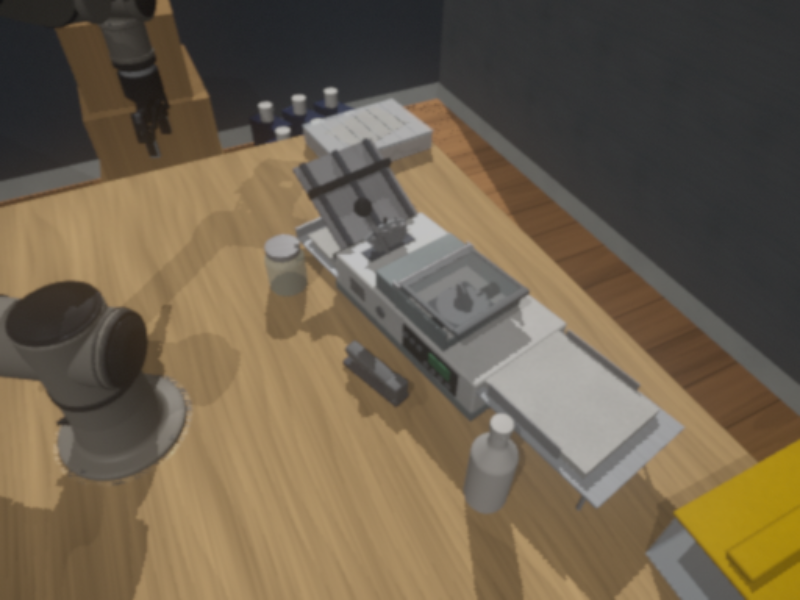

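The scene view shows the folder centred at about (365,370), its guard shut over the dial at (340,350), the lever ball at (459,300) and the bottle at (225,280). The side view shows the same, with the jar at (285,265) and the stapler at (375,372). Next I fuse the depth from both views into a height map.

Run:
```python
from h import *
P=[];C=[];N=[]
for n in ["scene","side"]:
    z=np.load(n+".npz"); c=get_calibration(n); v,u=np.mgrid[:384,:512]
    f=192/np.tan(np.radians(c["vfov"])/2); d=z["d"]
    pc=np.stack([(u-c["cx"])/f*d,(v-c["cy"])/f*d,d],-1).reshape(-1,3)
    w=(pc-np.array(c["t"]))@np.array(c["R"]); k=d.ravel()>0
    P.append(w[k]); C.append(z["p"].reshape(-1,3)[k]); 
    # deck points
    t=w[k]; m=(abs(t[:,2]-.11)<.004)&(t[:,0]>.3)&(t[:,0]<.9)&(abs(t[:,1])<.5)&(C[-1].min(1)>110)
    r=cv2.minAreaRect(t[m][:,:2].astype(np.float32)); print(n,m.sum(),np.round(cv2.boxPoints(r),4).tolist(),r)
P0=P;C0=C
P=np.vstack(P);C=np.vstack(C)
o=np.argsort(P[:,2]);P=P[o];C=C[o]
k=(P[:,0]>.2)&(P[:,0]<.9)&(abs(P[:,1])<.6);P=P[k];C=C[k]
# ortho: up = +x, left=+y ; 1.5mm px
im=np.zeros((467,800,3),np.uint8)
r=((.9-P[:,0])/.0015).astype(int).clip(0,466);q=((.6-P[:,1])/.0015).astype(int).clip(0,799)
for a in (0,1):
  for b in (0,1): im[(r+a).clip(0,466),(q+b).clip(0,799)]=C[:,::-1]
cv2.imwrite("pics/ortho.png",im)
np.savez("pc",P=P,C=C)
# lever ball: dark pixels high z
m=(P[:,2]>.215)&(C.max(1)<45); print("ball pts",m.sum(),np.median(P[m],0) if m.any() else 0)
```

```text
scene 5178 [[0.3490000069141388, 0.2290000021457672], [0.5608000159263611, -0.4950000047683716], [0.8668000102043152, -0.40549999475479126], [0.6549999713897705, 0.31850001215934753]] ((0.6078948974609375, -0.08826836943626404), (0.31884878873825073, 0.7543735504150391), 16.305633544921875)
side 5593 [[0.32899999618530273, 0.23420000076293945], [0.6226000189781189, -0.4952999949455261], [0.9132000207901001, -0.3783000111579895], [0.619700014591217, 0.35109999775886536]] ((0.6211432814598083, -0.07206177711486816), (0.31331366300582886, 0.7862550616264343), 21.92075538635254)
ball pts 3641 [0.24910439 0.44650911 0.42496159]
```

View pics/ortho.png

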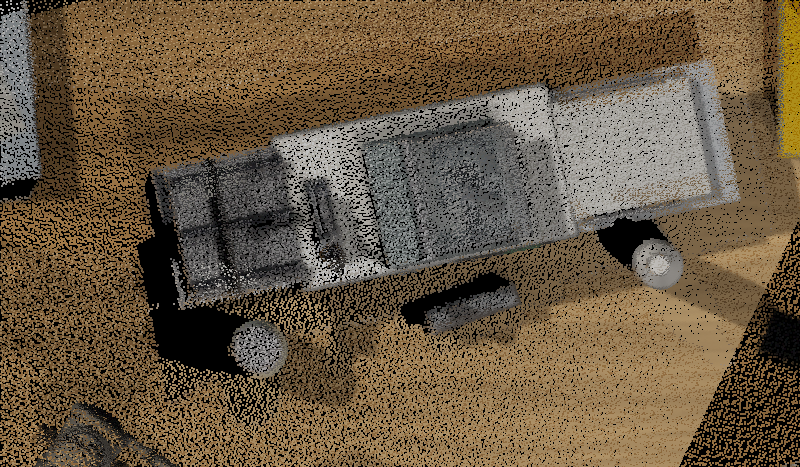

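The height map shows the housing with its front-right corner at px (577,236), far-right at (548,86) and front-left at (305,290). That puts the yaw at about 10.8°. I'll refine the frame with edge fits.

Run:
```python
from h import *
import h
P=np.load("pc.npz")["P"];C=np.load("pc.npz")["C"]
T=np.array([.6066,-.0503]);th=np.radians(10.9)
def loc(P): 
    c,s=np.cos(th),np.sin(th);d=P[:,:2]-T
    return np.c_[d@[c,s],d@[-s,c],P[:,2]]
for it in range(4):
    L=loc(P); k=(abs(L[:,2]-.11)<.006)&(C.min(1)>80)&(abs(L[:,0]-.015)<.13)&(L[:,1]>-.22)&(L[:,1]<.21)
    D=L[k]; near=[];far=[];rt=[]
    for y in np.arange(-.185,.2,.01):
        b=D[abs(D[:,1]-y)<.005]
        if len(b)>15: near.append((y,np.sort(b[:,0])[1]));far.append((y,np.sort(b[:,0])[-2]))
    def fit(a,tol=.004):
        a=np.array(a);g=np.ones(len(a),bool)
        for _ in range(6):
            p=np.polyfit(a[g,0],a[g,1],1); r=a[:,1]-np.polyval(p,a[:,0]); g=abs(r-np.median(r))<tol
        return p,g.sum()
    pn,nn=fit(near);pf,nf=fit(far)
    for x in np.arange(-.08,.12,.01):
        b=D[abs(D[:,0]-x)<.005]
        if len(b)>5: rt.append((x,np.sort(b[:,1])[1]))
    pr,nr=fit(rt)
    print(np.round([*pn,nn,*pf,nf,*pr,nr],4))
    sl=-(pn[0]+pf[0])/2; th+=np.arctan(sl) 
    ex=((pn[1]+.1)+(pf[1]-.13))/2; ey=pr[1]+.2
    c,s=np.cos(th),np.sin(th);T=T+ex*np.array([c,s])+ (ey*np.array([-s,c]) if abs(ey)<.01 else 0)
    print(T,np.degrees(th),ex,ey)
L=loc(P)
# check: guard lip bar, ball
m=(abs(L[:,1]-.165)<.06)&(abs(L[:,0])<.1)&(L[:,2]>.19)&(L[:,2]<.3)
print("ball",m.sum(),L[m].min(0),L[m].max(0),np.median(L[m],0))
m=(L[:,1]>-.17)&(L[:,1]<.03)&(abs(L[:,0])<.11)&(L[:,2]>.158)&(L[:,2]<.185)
print("guard",m.sum(),np.percentile(L[m],[1,50,99],axis=0).round(4).tolist())
for n in ["scene","side"]:
    c=get_calibration(n); z=np.load(n+".npz")
    X=lambda x,y,zz:(T[0]+np.cos(th)*x-np.sin(th)*y,T[1]+np.sin(th)*x+np.cos(th)*y,zz)
    im=cv2.resize(z["p"][:,:,::-1],None,fx=4,fy=4,interpolation=2)
    for q in [(.13,-.2,.11),(-.1,-.2,.11),(-.1,.1,.11),(.086,-.135,.1635),(-.086,-.135,.1635),(0,.02,.1635),(-.052,.165,.242),(0,-.058,.155),(.041,-.058,.125)]:
        u=np.array(proj(c,X(*q)))*4+2; cv2.circle(im,(int(u[0]),int(u[1])),4,(0,0,255),1)
    u=np.array(proj(c,X(0,0,.15)))*4; im=im[max(0,int(u[1])-300):int(u[1])+300,max(0,int(u[0])-400):int(u[0])+400]
    h.__dict__[n]=im
cv2.imwrite("pics/chk.png",cv2.resize(np.hstack([h.scene[:,100:600],h.side[:,200:700]]),(800,480)))
open("h.py","a").write(f"""
T=np.array([{T[0]:.5f},{T[1]:.5f}]);th={th:.5f}
def W(x,y,z): return np.array([T[0]+np.cos(th)*x-np.sin(th)*y,T[1]+np.sin(th)*x+np.cos(th)*y,z])
def Lc(p): 
    d=np.array(p)[:2]-T; return np.array([d@[np.cos(th),np.sin(th)],d@[-np.sin(th),np.cos(th)],p[2]])
""")
```

```text
[-1.110e-02 -9.900e-02  3.900e+01 -1.270e-02  1.330e-01  3.900e+01
  4.200e-03 -2.188e-01  2.000e+01]
[ 0.60857777 -0.04989467] 11.58191655546123 0.002018873485294913 -0.018768882132720405
[ 4.000e-04 -1.010e-01  3.900e+01 -6.000e-04  1.309e-01  3.900e+01
 -4.200e-03 -2.189e-01  1.900e+01]
[ 0.60852583 -0.04990532] 11.585465621807266 -5.301820910057209e-05 -0.018923900875226468
[ 5.000e-04 -1.010e-01  3.900e+01 -5.000e-04  1.310e-01  3.900e+01
 -4.200e-03 -2.189e-01  1.900e+01]
[ 0.60852582 -0.04990532] 11.585453089673795 -4.8623060508456994e-09 -0.018914941912242633
[ 5.000e-04 -1.010e-01  3.900e+01 -5.000e-04  1.310e-01  3.900e+01
 -4.200e-03 -2.189e-01  1.900e+01]
[ 0.60852582 -0.04990532] 11.585453133926118 1.7270164465177373e-11 -0.018914942006674318
ball 314 [-0.0819975   0.1474044   0.19033104] [-0.03465281  0.18484474  0.26033511] [-0.05665072  0.16280861  0.24678188]
guard 5654 [[-0.0875, -0.1331, 0.1609], [-0.0004, -0.0542, 0.1672], [0.0873, 0.0279, 0.1732]]
```

View pics/chk.png

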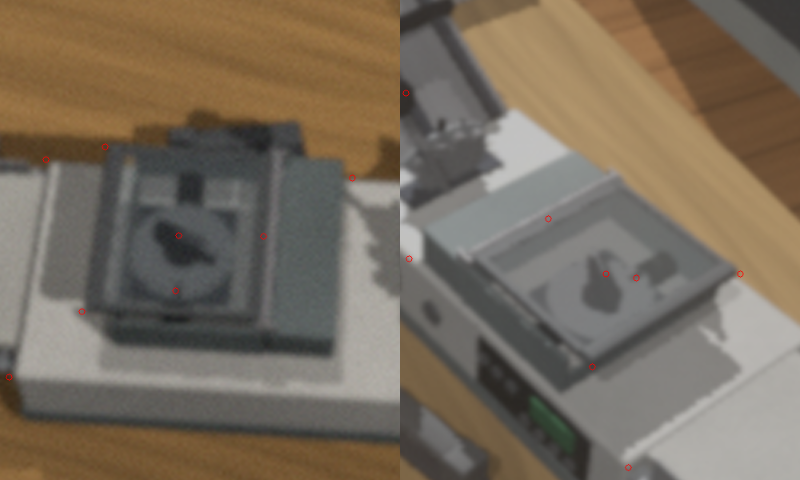

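Run:
```python
from h import *
from scipy.optimize import least_squares
for n in ["scene","side"]:
    z=np.load(n+".npz"); c=get_calibration(n); v,u=np.mgrid[:384,:512]
    f=192/np.tan(np.radians(c["vfov"])/2); d=z["d"]
    pc=np.stack([(u-c["cx"])/f*d,(v-c["cy"])/f*d,d],-1).reshape(-1,3)
    w=(pc-np.array(c["t"]))@np.array(c["R"]); g=z["p"].reshape(-1,3).astype(float).mean(1)
    L=np.array([Lc(p) for p in w])
    m=(np.linalg.norm(L-[-.055,.164,.245],axis=1)<.026)&(L[:,2]>.225)&(g<70)
    r=least_squares(lambda p:np.linalg.norm(L[m]-p,axis=1)-.018,[-.055,.165,.24],loss='soft_l1',f_scale=.002)
    print(n,"ball",m.sum(),r.x.round(4), L[m].min(0).round(4),L[m].max(0).round(4))
    lo=[]
    for x in np.arange(-.07,.08,.02):
        b=L[(abs(L[:,0]-x)<.01)&(abs(L[:,2]-.168)<.007)&(L[:,1]>-.16)&(L[:,1]<-.1)]
        lo.append(np.sort(b[:,1])[1] if len(b)>3 else 0)
    print(" lip",np.round(lo,4))
    for s in (-1,1):
        b=L[(abs(L[:,2]-.168)<.007)&(L[:,1]>-.15)&(L[:,1]<-.12)]
    print(" lipx",np.sort(b[:,0])[[1,-2]], "z",np.median(b[:,2]))
    b=L[(abs(L[:,2]-.155)<.004)&(L[:,1]>.03)&(L[:,1]<.11)&(abs(L[:,0])<.08)]
    print(" block y far", np.percentile(b[:,1],[50,97,99.5]))
    # infeed table height jump at deck right edge
    for x in(-.06,0.02,.08):
        b=L[(abs(L[:,0]-x)<.02)&(L[:,1]<-.18)&(L[:,1]>-.23)]; b=b[np.argsort(b[:,1])]
        print("  ",[(int(1e3*y),int(1e3*np.median(b[abs(b[:,1]-y)<.003,2]))) for y in np.arange(-.225,-.18,.005)])
```

```text
scene ball 126 [-0.0594  0.1686  0.2394] [-0.0736  0.151   0.2254] [-0.0395  0.1848  0.2603]
 lip [-0.13   -0.131  -0.1306 -0.1309 -0.131  -0.1312 -0.1313 -0.1302]
 lipx [-0.08205182  0.08682392] z 0.16976177283336993
 block y far [0.0617882  0.08948061 0.09093004]
   [(-225, 114), (-220, 112), (-215, 111), (-210, 113), (-205, 113), (-199, 111), (-194, 108), (-189, 110), (-184, 111), (-179, 110)]
   [(-225, 113), (-220, 113), (-215, 114), (-210, 113), (-205, 113), (-199, 111), (-194, 109), (-189, 109), (-184, 110), (-179, 109)]
   [(-225, 112), (-220, 112), (-215, 112), (-210, 112), (-205, 112), (-199, 112), (-194, 108), (-189, 109), (-184, 109), (-179, 109)]
side ball 105 [-0.0628  0.1666  0.2399] [-0.0793  0.1474  0.2285] [-0.0515  0.1743  0.2593]
 lip [-0.1342 -0.1343 -0.1338 -0.1343 -0.1339 -0.1342 -0.1338 -0.1342]
 lipx [-0.08818751  0.08213828] z 0.1702340437457972
 block y far [0.06300965 0.08608351 0.08867035]
   [(-225, 113), (-220, 113), (-215, 112), (-210, 112), (-205, 112), (-199, 26), (-194, 109), (-189, 111), (-184, 111), (-179, 111)]
   [(-225, 114), (-220, 114), (-215, 114), (-210, 114), (-205, 113), (-199, 113), (-194, 110), (-189, 110), (-184, 110), (-179, 111)]
   [(-225, 114), (-220, 114), (-215, 114), (-210, 113), (-205, 113), (-199, 113), (-194, 110), (-189, 110), (-184, 110), (-179, 111)]
```

```bash
cat >> h.py <<'E'
T=T+.0025*np.array([-np.sin(th),np.cos(th)])
from scipy.spatial.transform import Slerp
def ori(a,phi=0):  # tool z elevation below horizontal a (deg) towards local +y, yaw phi about local z
    s,c=np.sin(np.radians(a)),np.cos(np.radians(a))
    return Ro.from_euler('z',th+np.radians(phi))*Ro.from_matrix(np.array([[0,s,c],[1,0,0],[0,c,-s]]).T)
def pose():
    o=get_obs(); q=o["tool_rot"]; return o,np.array(o["tool_pos"]),Ro.from_quat([q[1],q[2],q[3],q[0]])
def st():
    o,p,R=pose(); print("t%.2f"%o["time"],"L",(Lc(p)*1e3).round(1),"Rl",(Ro.from_euler('z',-th)*R).as_matrix().round(2).tolist(),"F",o["contact_force"].round(1),"w%.3f ff%.0f"%(o["width"],o["finger_force"]),"q",o["joint_pos"].round(2))
def plan(*wps,dmm=45,ddeg=9,hold=0):
    """wps: ((x,y,z) local mm, Rotation) ; prints rows"""
    o,p,R=pose(); p0,R0=p,R; rows=[]
    for L,Q in wps:
        L=np.array(L)/1e3; t=W(*L); Q=Q or R; ang=np.degrees((R.inv()*Q).magnitude())
        n=max(1,int(np.ceil(max(np.linalg.norm(t-p)*1e3/dmm,ang/ddeg)))); S=Slerp([0,1],Ro.concatenate([R,Q]))
        for i in range(1,n+1):
            s=R0.inv().apply(p+(t-p)*i/n-p0)/.3; r=(R0.inv()*S(i/n)).as_rotvec()/(np.pi/2); rows.append(np.r_[s,r])
        p,R=t,Q
    rows+= [rows[-1]]*hold
    rows=np.round(rows,3)+0.; print(len(rows),"max",abs(rows).max())
    for k in range(0,min(len(rows),12)): print(",".join("%g"%v for v in rows[k])+",")
E
python3 -c "
from h import *
st(); D=ori(90)
plan((Lc([.30,.30,.36])*1e3,None),((-60,40,390),D))"
```

```text
t0.10 L [-275.   591.   191.6] Rl [[-0.81, 0.59, -0.0], [0.59, 0.81, -0.0], [0.0, -0.0, -1.0]] F [ 0.  -0.4 -0.6] w0.085 ff0 q [ 0.99  0.34  1.52  0.    1.28 -0.15]
15 max 1.666
-0.081,-0.07,-0.093,0,0,0,
-0.163,-0.141,-0.187,0,0,0,
-0.244,-0.211,-0.28,0,0,0,
-0.326,-0.281,-0.374,0,0,0,
-0.407,-0.352,-0.467,0,0,0,
-0.489,-0.422,-0.561,0,0,0,
-0.619,-0.492,-0.572,0,0,0.066,
-0.75,-0.563,-0.583,0,0,0.132,
-0.881,-0.633,-0.594,0,0,0.199,
-1.012,-0.703,-0.605,0,0,0.265,
-1.143,-0.773,-0.616,0,0,0.331,
-1.274,-0.844,-0.627,-0.001,0,0.397,
```

>>> move_arm(plan=[-0.1, -0.08, -0.1, 0, 0, 0, -0.2, -0.16, -0.2, 0, 0, 0, -0.3, -0.24, -0.3, 0, 0, 0, -0.4, -0.32, -0.4, 0, 0, 0, -0.5, -0.42, -0.56, 0, 0, 0, -0.62, -0.49, -0.57, 0, 0, 0.066, -0.75, -0.56, -0.58, 0, 0, 0.132, -0.88, -0.63, -0.6, 0, 0, 0.2, -1, -0.7, -0.6, 0, 0, 0.265], fingers=0)

```text
time: 1.23
tool_pos: [0.4052, 0.1588, 0.3723]
tool_rot: [0.0, 0.414, 0.91, 0.0]
contact_force: [-0.3, 0.5, -0.7]
width: 0.0
finger_force: 0.0
```

```bash
python3 -c "
from h import *
st(); D=ori(90)
plan(((-20,-30,390),D),((0,-240,300),ori(60)))"
```

```text
t1.23 L [-157.3  242.8  372.3] Rl [[-0.49, 0.87, 0.0], [0.87, 0.49, 0.0], [-0.0, 0.0, -1.0]] F [-0.3  0.5 -0.7] w0.000 ff0 q [ 0.2   0.09  1.36  0.    1.69 -0.52]
13 max 1.659
-0.145,-0.007,-0.008,0,0,0.047,
-0.291,-0.014,-0.017,0,0,0.094,
-0.436,-0.022,-0.025,0,0,0.141,
-0.581,-0.029,-0.034,0,0,0.188,
-0.726,-0.036,-0.042,0,0,0.235,
-0.872,-0.043,-0.051,0,0,0.282,
-1.017,-0.051,-0.059,0,0,0.328,
-1.124,-0.098,-0.009,-0.014,0.054,0.328,
-1.231,-0.146,0.041,-0.028,0.109,0.328,
-1.338,-0.194,0.091,-0.043,0.163,0.327,
-1.445,-0.242,0.141,-0.057,0.217,0.325,
-1.552,-0.29,0.191,-0.071,0.272,0.323,
```

>>> move_arm(plan=[-0.145, -0.01, -0.01, 0, 0, 0.047, -0.29, -0.014, -0.017, 0, 0, 0.094, -0.435, -0.022, -0.025, 0, 0, 0.14, -0.58, -0.03, -0.034, 0, 0, 0.19, -0.725, -0.036, -0.042, 0, 0, 0.235, -0.87, -0.043, -0.05, 0, 0, 0.28, -1, -0.05, -0.06, 0, 0, 0.33])

```text
time: 2.1
tool_pos: [0.5921, -0.0763, 0.3895]
tool_rot: [-0.001, 0.633, 0.774, -0.0]
contact_force: [-0.4, -0.2, 0.3]
width: 0.0001
finger_force: 0.0
```

```bash
python3 -c "
from h import *
st()
plan(((0,-235,300),ori(55)),((0,-190,185),ori(45)))"
```

```text
t2.10 L [-21.4 -25.  389.5] Rl [[0.0, 1.0, -0.0], [1.0, -0.0, 0.0], [0.0, -0.0, -1.0]] F [-0.4 -0.2  0.3] w0.000 ff0 q [-0.26  0.44  0.85  0.    1.85 -0.46]
9 max 0.7
-0.117,0.012,0.05,0,0.065,0,
-0.233,0.024,0.099,0,0.129,0,
-0.35,0.036,0.149,0,0.194,-0.001,
-0.467,0.049,0.199,0,0.259,-0.001,
-0.583,0.061,0.248,0,0.324,-0.001,
-0.7,0.073,0.298,0,0.388,-0.001,
-0.65,0.073,0.426,0,0.426,-0.001,
-0.6,0.073,0.554,0,0.463,-0.001,
-0.55,0.073,0.681,0,0.5,-0.001,
```

>>> move_arm(plan=[-0.117, 0.012, 0.05, 0, 0.065, 0, -0.233, 0.024, 0.1, 0, 0.13, 0, -0.35, 0.036, 0.15, 0, 0.195, 0, -0.467, 0.05, 0.2, 0, 0.26, 0, -0.583, 0.06, 0.25, 0, 0.325, 0, -0.7, 0.073, 0.3, 0, 0.39, 0, -0.65, 0.073, 0.426, 0, 0.426, 0, -0.6, 0.073, 0.554, 0, 0.463, 0, -0.55, 0.073, 0.68, 0, 0.5, 0, -0.55, 0.073, 0.68, 0, 0.5, 0])

```text
time: 3.35
tool_pos: [0.6442, -0.2305, 0.1809]
tool_rot: [-0.304, 0.584, 0.713, 0.241]
contact_force: [0.1, -0.3, 0.4]
width: -0.0
finger_force: 0.0
```

```bash
python3 -c "
from h import *
st()
for n in ['side']:
    p,d=capture(n); c=get_calibration(n); u=np.array(proj(c,W(0,-.15,.18)))
    x,y=int(u[0]),int(u[1]); cv2.imwrite('pics/a.png',cv2.resize(p[y-75:y+75,x-100:x+100,::-1],(800,600),interpolation=2))
plan(((0,-175,143),ori(45)),((0,-126,136),ori(45)),dmm=30)"
```

```text
t3.35 L [  -1.4 -186.6  180.9] Rl [[0.01, 1.0, -0.01], [0.7, 0.0, 0.71], [0.71, -0.01, -0.7]] F [ 0.1 -0.3  0.4] w-0.000 ff0 q [-0.69  1.14  0.34  0.6   2.25 -0.64]
4 max 0.262
-0.034,0.001,0.065,-0.001,-0.001,0,
-0.069,0.001,0.13,-0.002,-0.002,-0.001,
-0.019,0.001,0.196,-0.002,-0.002,-0.001,
0.03,0.001,0.262,-0.002,-0.002,-0.001,
```

View pics/a.png

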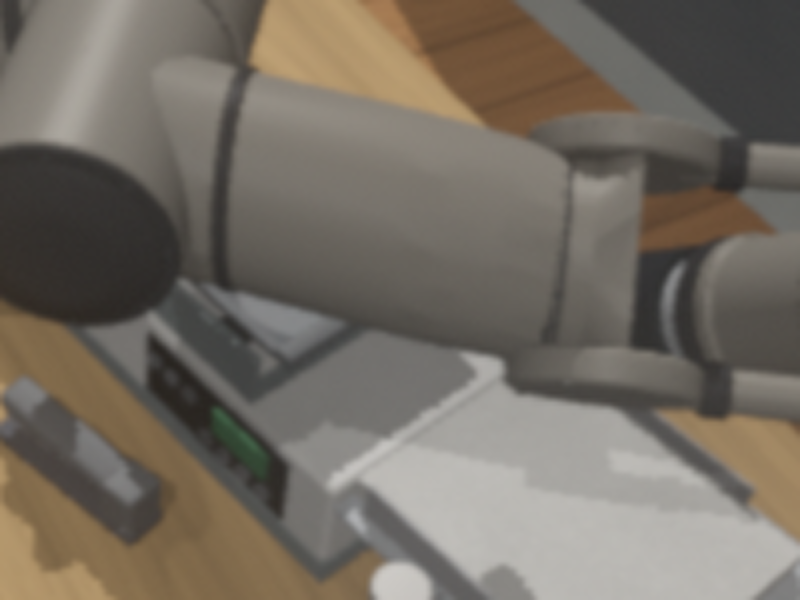

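The forearm (px 150–640, 60–350) passes above the guard here, so I check how much height it leaves for the guard swing.

```bash
python3 -c "
from h import *
for n in ['side','scene']:
    p,d=capture(n); c=get_calibration(n); f=192/np.tan(np.radians(c['vfov'])/2); v,u=np.mgrid[:384,:512]
    pc=np.stack([(u-c['cx'])/f*d,(v-c['cy'])/f*d,d],-1).reshape(-1,3)[d.ravel()>0]
    w=(pc-np.array(c['t']))@np.array(c['R']); dd=w[:,:2]-T; L=np.c_[dd@[np.cos(th),np.sin(th)],dd@[-np.sin(th),np.cos(th)],w[:,2]]*1e3
    for x in range(-200,121,40):
      for y in range(-350,80,60):
        b=L[(abs(L[:,0]-x)<20)&(abs(L[:,1]-y)<30)&(L[:,2]>225)]
        if len(b)>8: print(n,x,y,len(b),b[:,2].min().round(),b[:,2].max().round())
"
```

```text
side -200 -290 627 389.0 465.0
side -200 -230 1104 392.0 482.0
side -200 -170 421 468.0 491.0
side -200 -110 434 478.0 496.0
side -200 -50 313 431.0 494.0
side -200 10 166 425.0 458.0
side -160 -350 556 378.0 450.0
side -160 -290 1263 385.0 474.0
side -160 -230 446 466.0 480.0
side -160 -170 77 447.0 479.0
side -160 -110 483 439.0 496.0
side -160 -50 277 468.0 496.0
side -160 10 30 448.0 485.0
side -120 -350 864 354.0 465.0
side -120 -290 563 443.0 473.0
side -120 -230 79 458.0 473.0
side -120 -110 283 429.0 492.0
side -120 -50 263 478.0 497.0
side -80 -350 126 358.0 483.0
side -80 -290 489 267.0 486.0
side -80 -110 53 434.0 474.0
side -80 -50 42 463.0 489.0
side -40 -350 1081 323.0 481.0
side -40 -290 121 327.0 481.0
side 0 -350 548 357.0 479.0
side 0 -290 104 341.0 363.0
scene -200 -230 103 462.0 484.0
scene -200 -170 312 465.0 492.0
scene -200 -110 270 476.0 498.0
scene -200 -50 105 442.0 497.0
scene -200 10 216 358.0 460.0
scene -200 70 340 338.0 427.0
scene -160 -350 10 422.0 430.0
scene -160 -290 75 451.0 476.0
scene -160 -230 289 462.0 482.0
scene -160 -170 525 400.0 484.0
scene -160 -110 344 427.0 499.0
scene -160 -50 223 464.0 500.0
scene -160 10 296 368.0 486.0
scene -160 70 9 382.0 404.0
scene -120 -350 209 397.0 466.0
scene -120 -290 263 456.0 475.0
scene -120 -230 562 393.0 479.0
scene -120 -170 134 401.0 463.0
scene -120 -110 302 421.0 496.0
scene -120 -50 417 384.0 500.0
scene -120 10 269 386.0 494.0
scene -80 -350 77 384.0 481.0
scene -80 -290 367 390.0 490.0
scene -80 -230 257 391.0 470.0
scene -80 -110 68 425.0 480.0
scene -80 -50 527 389.0 494.0
scene -40 -350 118 344.0 483.0
scene -40 -290 677 253.0 487.0
scene -40 -230 74 248.0 434.0
scene 0 -350 659 360.0 489.0
scene 0 -290 440 245.0 458.0
scene 0 -230 276 225.0 289.0
scene 40 -350 656 305.0 481.0
scene 40 -290 423 249.0 364.0
scene 40 -230 64 245.0 288.0
scene 80 -290 17 271.0 289.0
```

>>> move_arm(plan=[-0.04, 0, 0.066, 0, 0, 0, -0.078, 0, 0.137, 0, 0, 0, -0.03, 0, 0.2, 0, 0, 0, 0.024, 0, 0.27, 0, 0, 0, 0.024, 0, 0.27, 0, 0, 0])

```text
time: 4.12
tool_pos: [0.6352, -0.1706, 0.1376]
tool_rot: [-0.294, 0.583, 0.718, 0.242]
contact_force: [-0.2, -0.7, 0.5]
width: -0.0
finger_force: 0.0
```

```bash
python3 -c "
from h import *
st(); O=ori(45)
import math
# tip upper corner follows guard underside: radius r from hinge, gap 7 below plane
def g(t,r=140):
    u=np.array([-math.cos(t),math.sin(t)]); n=np.array([-math.sin(t),-math.cos(t)])
    q=np.array([20,163.5])+r*u+6*n-np.array([7.8,7.8]); return ((0,q[0],q[1]),O)
plan(*[g(t) for t in (.1,.3,.5,.7,.9,1.1)],dmm=32)"
```

```text
t4.12 L [   1.9 -126.1  137.6] Rl [[-0.01, 1.0, 0.0], [0.71, 0.0, 0.7], [0.7, 0.0, -0.71]] F [-0.2 -0.7  0.5] w-0.000 ff0 q [-0.64  1.01  0.72  0.54  1.99 -0.77]
6 max 0.493
0.058,-0.006,-0.066,0.001,0.003,0.004,
0.133,-0.006,-0.121,0.001,0.003,0.004,
0.217,-0.005,-0.16,0.001,0.003,0.004,
0.308,-0.004,-0.182,0.001,0.003,0.004,
0.401,-0.004,-0.185,0.001,0.003,0.004,
0.493,-0.003,-0.169,0.001,0.003,0.004,
```

>>> move_arm(plan=[0.03, -0.006, -0.033, 0, 0, 0, 0.058, -0.006, -0.066, 0, 0, 0, 0.095, -0.006, -0.095, 0, 0, 0, 0.133, -0.006, -0.121, 0, 0, 0, 0.175, -0.006, -0.142, 0, 0, 0, 0.217, -0.006, -0.16, 0, 0, 0, 0.262, -0.006, -0.172, 0, 0, 0, 0.308, -0.006, -0.182, 0, 0, 0, 0.355, -0.006, -0.184, 0, 0, 0, 0.4, -0.006, -0.185, 0, 0, 0, 0.447, -0.006, -0.178, 0, 0, 0, 0.493, -0.006, -0.169, 0, 0, 0])

```text
time: 5.62
tool_pos: [0.6177, -0.1033, 0.275]
tool_rot: [-0.297, 0.584, 0.716, 0.242]
contact_force: [-0.7, 0.6, -0.3]
width: -0.0001
finger_force: 0.0
```

```bash
python3 -c "
from h import *
st(); O=ori(45)
import math
def g(t,r=140):
    u=np.array([-math.cos(t),math.sin(t)]); n=np.array([-math.sin(t),-math.cos(t)])
    q=np.array([20,163.5])+r*u+6*n-np.array([7.8,7.8]); return ((0,q[0],q[1]),O)
plan(*[g(t,r) for t,r in ((1.25,135),(1.4,132),(1.55,130),(1.7,128),(1.78,126))],dmm=15)
p,d=capture('scene'); c=get_calibration('scene'); u=np.array(proj(c,W(0,-.1,.25)))
x,y=int(u[0]),int(u[1]); cv2.imwrite('pics/b.png',cv2.resize(p[y-90:y+90,x-120:x+120,::-1],(800,600),interpolation=2))
"
```

```text
t5.62 L [ -1.7 -56.6 275. ] Rl [[-0.0, 1.0, -0.0], [0.71, 0.0, 0.71], [0.71, -0.0, -0.71]] F [-0.7  0.6 -0.3] w-0.000 ff0 q [-0.58  0.82  0.75  0.62  2.1  -0.61]
9 max 0.222
0.032,0.003,0.016,0,0,0,
0.065,0.006,0.032,-0.001,0,0.001,
0.092,0.006,0.052,-0.001,0,0.001,
0.118,0.006,0.072,-0.001,0,0.001,
0.143,0.006,0.094,-0.001,0,0.001,
0.167,0.006,0.117,-0.001,0,0.001,
0.187,0.006,0.142,-0.001,0,0.001,
0.207,0.006,0.167,-0.001,0,0.001,
0.222,0.006,0.198,-0.001,0,0.001,
```

View pics/b.png

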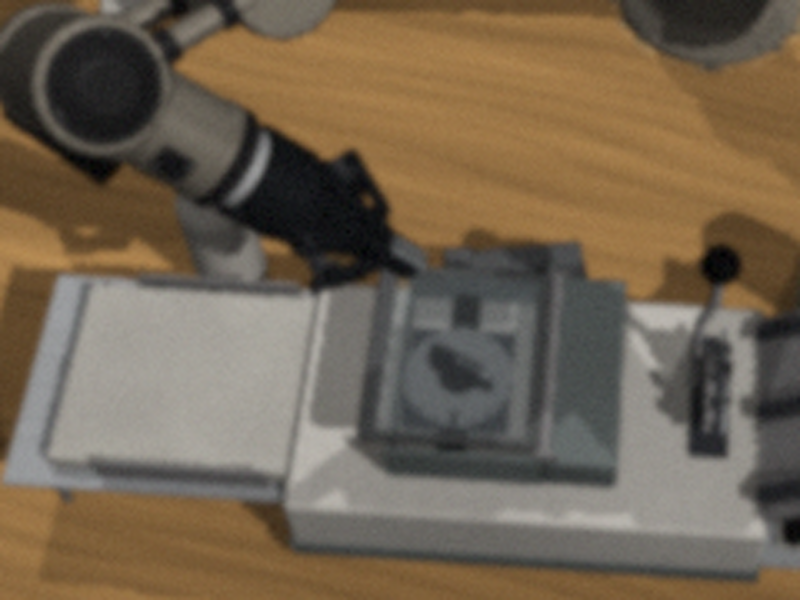

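The guard is still shut (lip bar at px 370,360) and the fingertip at (420,262) is above it, so the tip slipped past the lip. I check that tip position against my estimate.

```bash
python3 -c "
from h import *
o,p,R=pose(); st()
c=get_calibration('scene'); u=np.array(proj(c,W(0,-.1,.25))); x,y=int(u[0]),int(u[1])
def cr(q): return (np.array(proj(c,q))-[x-120,y-90])*800/240
for q in (p,p+R.apply([.011,0,0]),p-R.apply([.011,0,0]),p+R.apply([0,0.015,0]),p-R.apply([0,0,.05])): print(cr(q).round())
for q in ((86,-135,163.5),(-86,-135,163.5),(0,-135,168),(0,-58,155),(41,-58,125),(0,20,163)): print(q,cr(W(*np.array(q)/1e3)).round())
"
```

```text
t5.67 L [ -1.4 -55.3 276.4] Rl [[-0.0, 1.0, -0.0], [0.71, 0.0, 0.71], [0.71, 0.0, -0.71]] F [0.  1.8 0.8] w0.000 ff0 q [-0.58  0.82  0.75  0.62  2.1  -0.61]
[452. 286.]
[462. 281.]
[443. 290.]
[451. 302.]
[406. 260.]
(86, -135, 163.5) [355. 438.]
(-86, -135, 163.5) [379. 266.]
(0, -135, 168) [367. 347.]
(0, -58, 155) [455. 359.]
(41, -58, 125) [452. 416.]
(0, 20, 163) [544. 360.]
```

```bash
python3 -c "
from h import *
o,p,R=pose()
for n in ('scene','side'):
    c=get_calibration(n); P,d=capture(n); f=192/np.tan(np.radians(c['vfov'])/2); v,u=np.mgrid[:384,:512]
    pc=np.stack([(u-c['cx'])/f*d,(v-c['cy'])/f*d,d],-1).reshape(-1,3); k=d.ravel()>0
    w=(pc-np.array(c['t']))@np.array(c['R']); X=R.inv().apply(w-p)*1e3
    k&=(abs(X[:,0])<40)&(abs(X[:,1])<60)&(X[:,2]<15)&(X[:,2]>-110)
    X=X[k]; print(n)
    for z in range(-100,16,10):
        b=X[(X[:,2]>=z)&(X[:,2]<z+10)]
        if len(b)>2: print(z,len(b),'x',b[:,0].min().round(),b[:,0].max().round(),'y',b[:,1].min().round(),b[:,1].max().round())
    dd=w[:,:2]-T; L=np.c_[dd@[np.cos(th),np.sin(th)],dd@[-np.sin(th),np.cos(th)],w[:,2]]*1e3
    b=L[(abs(L[:,0])<85)&(L[:,1]<30)&(L[:,1]>-150)&(L[:,2]>158)&(L[:,2]<180)]; print('guard pts',len(b))
"
```

```text
scene
-100 97 x -11.0 19.0 y -42.0 44.0
-90 60 x -9.0 19.0 y -31.0 35.0
-80 28 x 6.0 16.0 y -21.0 18.0
-70 40 x -4.0 18.0 y -13.0 17.0
-60 34 x -5.0 16.0 y -13.0 17.0
-50 29 x -3.0 17.0 y -12.0 15.0
-40 5 x -2.0 13.0 y 0.0 9.0
guard pts 2851
side
-60 13 x -5.0 11.0 y -16.0 -8.0
-50 12 x -10.0 12.0 y -14.0 -6.0
guard pts 2558
```

```bash
python3 -c "
from h import *
o,p,R=pose()
c=get_calibration('scene'); P,d=capture('scene'); u=np.array(proj(c,p)); x,y=int(u[0]),int(u[1])
im=P.copy(); im=cv2.resize(im[y-38:y+38,x-50:x+50,::-1],(800,608),interpolation=2)
for k in range(0,101,20):
    q=(np.array(proj(c,p-R.apply([0,0,k/1e3])))-[x-50,y-38]+.5)*8; cv2.circle(im,(int(q[0]),int(q[1])),5,(0,0,255),1)
Pw,dw=capture('wrist')
out=np.hstack([cv2.resize(im,(440,340)),cv2.resize(Pw[:,:,::-1],(360,340))]); cv2.imwrite('pics/c.png',out)
dc=d[y-30:y+15:3,x-35:x+15:3]; print((dc*1000).astype(int))
"
```

```text
[[1190 1218 1238 1233 1237 1673 1679 1683 1673 1677 1671 1683 1675 1677
  1678 1679 1679]
 [1190 1200 1242 1671 1238 1673 1663 1673 1665 1667 1674 1667 1672 1666
  1665 1669 1674]
 [1201 1198 1203 1215 1237 1235 1666 1659 1667 1661 1663 1665 1663 1657
  1664 1672 1666]
 [1182 1202 1210 1210 1220 1236 1652 1653 1654 1646 1653 1658 1656 1656
  1658 1658 1653]
 [1184 1189 1195 1220 1224 1231 1650 1648 1645 1649 1647 1649 1653 1653
  1652 1649 1647]
 [1191 1192 1194 1208 1234 1222 1236 1635 1637 1638 1640 1641 1640 1642
  1644 1651 1650]
 [1185 1201 1213 1209 1215 1228 1234 1242 1260 1639 1635 1638 1636 1634
  1635 1637 1629]
 [1205 1221 1224 1232 1218 1226 1238 1240 1249 1252 1638 1577 1567 1573
  1569 1572 1564]
 [1181 1619 1194 1199 1206 1233 1233 1241 1242 1253 1616 1618 1567 1557
  1567 1567 1560]
 [1172 1181 1185 1200 1616 1413 1241 1247 1243 1423 1418 1418 1425 1421
  1415 1416 1415]
 [1169 1199 1606 1606 1603 1406 1407 1416 1423 1409 1409 1418 1416 1411
  1412 1418 1421]
 [1471 1468 1473 1471 1471 1406 1402 1408 1412 1409 1406 1407 1408 1412
  1409 1408 1409]
 [1463 1467 1468 1465 1467 1401 1402 1405 1399 1399 1405 1405 1403 1401
  1404 1404 1406]
 [1462 1463 1459 1461 1396 1389 1395 1403 1395 1398 1400 1400 1401 1403
  1398 1405 1394]
 [1453 1463 1453 1452 1392 1383 1393 1393 1395 1395 1392 1393 1393 1392
  1395 1393 1394]]
```

View pics/c.png

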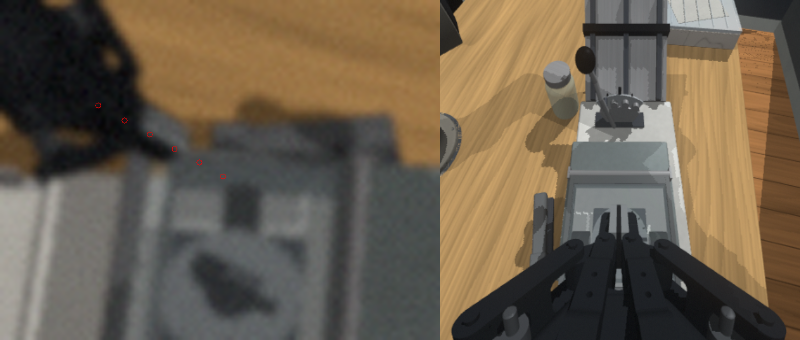

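The fingers in the picture end about 35–40 mm short of the reported TCP (the tip is at (175,155), the TCP mark at (223,177)). I check this against the first pictures, where the tool pointed straight down.

```bash
python3 -c "
from h import *
o,p1,R1=pose()
q=[-2.5e-4,.2147,.97668,-6.5e-4]; R0=Ro.from_quat([q[1],q[2],q[3],q[0]]); p0=np.array([.21994,.47626,.19159])
def prof(P,d,c,p,R,tag):
    f=192/np.tan(np.radians(c['vfov'])/2); v,u=np.mgrid[:384,:512]
    pc=np.stack([(u-c['cx'])/f*d,(v-c['cy'])/f*d,d],-1).reshape(-1,3); k=d.ravel()>0
    w=(pc-np.array(c['t']))@np.array(c['R']); X=R.inv().apply(w-p)*1e3
    X=X[k&(abs(X[:,0])<60)&(abs(X[:,1])<75)&(X[:,2]<30)&(X[:,2]>-220)]; print(tag)
    for z in range(-220,31,15):
        b=X[(X[:,2]>=z)&(X[:,2]<z+15)]
        if len(b)>2: print(z,len(b),'x',b[:,0].min().round(),b[:,0].max().round(),'y',b[:,1].min().round(),b[:,1].max().round())
for n in ('scene','side'):
    z=np.load(n+'.npz'); prof(z['p'],z['d'],get_calibration(n),p0,R0,'start '+n)
P,d=capture('scene'); prof(P,d,get_calibration('scene'),p1,R1,'now')
cw=get_calibration('wrist'); print('wristcam in tool',R1.inv().apply(ray(cw,256,192)[0]-p1).round(3), R1.inv().apply(ray(cw,256,192)[1]).round(3))
Pw,dw=capture('wrist'); prof(Pw,dw,cw,p1,R1,'wrist')
"
```

```text
start scene
-220 158 x -41.0 11.0 y -32.0 41.0
-205 121 x -41.0 8.0 y -30.0 42.0
-190 105 x -40.0 3.0 y -30.0 42.0
-175 52 x -38.0 -4.0 y -53.0 69.0
-160 201 x -22.0 15.0 y -63.0 74.0
-145 154 x -22.0 8.0 y -65.0 75.0
-130 155 x -21.0 15.0 y -67.0 74.0
-115 140 x -18.0 17.0 y -68.0 75.0
-100 39 x -13.0 8.0 y -65.0 66.0
-85 37 x -12.0 9.0 y -51.0 61.0
-70 32 x -14.0 9.0 y -51.0 62.0
start side
-220 168 x -35.0 39.0 y -40.0 26.0
-205 135 x -36.0 35.0 y -42.0 9.0
-190 130 x -36.0 35.0 y -41.0 10.0
-175 63 x -34.0 29.0 y -43.0 13.0
-160 125 x -17.0 13.0 y -73.0 22.0
-145 114 x -18.0 15.0 y -73.0 68.0
-130 105 x -16.0 13.0 y -74.0 74.0
-115 95 x -14.0 14.0 y -75.0 71.0
-100 42 x -11.0 9.0 y -72.0 55.0
-85 68 x -11.0 14.0 y -60.0 50.0
-70 54 x -9.0 15.0 y -55.0 51.0
-55 6 x -6.0 10.0 y -49.0 46.0
now
-220 204 x -27.0 41.0 y -31.0 38.0
-205 178 x -13.0 43.0 y -28.0 40.0
-190 167 x -12.0 43.0 y -25.0 42.0
-175 114 x -12.0 42.0 y -24.0 40.0
-160 108 x -5.0 18.0 y -41.0 44.0
-145 204 x -10.0 27.0 y -56.0 61.0
-130 200 x -8.0 24.0 y -61.0 64.0
-115 156 x -13.0 25.0 y -52.0 56.0
-100 126 x -12.0 19.0 y -39.0 43.0
-85 58 x -10.0 18.0 y -24.0 32.0
-70 53 x -5.0 18.0 y -14.0 16.0
-55 48 x -3.0 18.0 y -13.0 17.0
-40 4 x -2.0 11.0 y -2.0 7.0
wristcam in tool [ 0.075  0.    -0.182] [-0.28   0.008  0.96 ]
wrist
-145 6697 x 8.0 22.0 y -61.0 61.0
-130 16608 x -9.0 19.0 y -62.0 63.0
-115 8174 x -9.0 19.0 y -53.0 54.0
-100 5955 x -12.0 15.0 y -41.0 41.0
-85 1080 x -11.0 15.0 y -29.0 29.0
-70 759 x 6.0 13.0 y -14.0 14.0
-55 383 x 7.0 12.0 y -13.0 14.0
```

```bash
python3 -c "
from h import *
o,p,R=pose()
for n in ('wrist','scene','side'):
    P,d=capture(n); c=get_calibration(n)
    f=192/np.tan(np.radians(c['vfov'])/2); v,u=np.mgrid[:384,:512]
    pc=np.stack([(u-c['cx'])/f*d,(v-c['cy'])/f*d,d],-1).reshape(-1,3); k=d.ravel()>0
    w=(pc-np.array(c['t']))@np.array(c['R']); X=R.inv().apply(w-p)*1e3
    X=X[k&(abs(X[:,0])<20)&(abs(X[:,1])<20)&(X[:,2]<0)&(X[:,2]>-80)]; s=np.sort(X[:,2]); print(n,len(s),s[-8:].round(1),X[np.argsort(X[:,2])[-4:]].round().tolist())
"
```

```text
wrist 1815 [-43.4 -43.2 -43.1 -43.1 -43.  -42.7 -42.2 -42.2] [[12.0, 5.0, -43.0], [11.0, -7.0, -43.0], [11.0, 7.0, -42.0], [11.0, 1.0, -42.0]]
scene 133 [-41.9 -40.2 -39.8 -39.1 -39.  -37.8 -37.7 -35.2] [[9.0, 6.0, -39.0], [11.0, 7.0, -38.0], [-1.0, 8.0, -38.0], [4.0, 6.0, -35.0]]
side 26 [-47.5 -47.1 -46.4 -45.7 -43.6 -42.  -42.  -38.4] [[-7.0, -8.0, -44.0], [11.0, -6.0, -42.0], [9.0, -7.0, -42.0], [-7.0, -7.0, -38.0]]
```

The real fingertips sit about 40 mm behind the reported TCP, consistently across all three cameras and both poses. I put that offset into the planner and redo the approach.

```bash
python3 - <<'E'
s=open('h.py').read()
s=s.replace("return o,np.array(o[\"tool_pos\"]),Ro.from_quat([q[1],q[2],q[3],q[0]])","R=Ro.from_quat([q[1],q[2],q[3],q[0]]); return o,np.array(o[\"tool_pos\"])-R.apply([0,0,TIP]),R")
s=s.replace("def pose():","TIP=.040\ndef pose():")
s=s.replace("s=R0.inv().apply(p+(t-p)*i/n-p0)/.3; r=(R0.inv()*S(i/n)).as_rotvec()/(np.pi/2)","Ri=S(i/n); s=R0.inv().apply(p+(t-p)*i/n+Ri.apply([0,0,TIP])-p0-R0.apply([0,0,TIP]))/.3; r=(R0.inv()*Ri).as_rotvec()/(np.pi/2)")
open('h.py','w').write(s)
E
python3 -c "
from h import *
st(); O=ori(45)
plan(((0,-190,195),O),((0,-176,140),O),((0,-126,134),O),dmm=42,hold=2)"
```

```text
t6.12 L [ -1.7 -86.1 302.2] Rl [[-0.0, 1.0, -0.0], [0.71, 0.0, 0.71], [0.71, -0.0, -0.71]] F [-0.2  0.5 -0.3] w0.000 ff0 q [-0.58  0.82  0.75  0.62  2.1  -0.61]
10 max 0.594
-0.124,0.001,0.002,0,0,0,
-0.249,0.003,0.004,0,0,0,
-0.373,0.004,0.006,0,0,0,
-0.498,0.006,0.008,-0.001,0,0,
-0.546,0.006,0.089,-0.001,0,0,
-0.594,0.006,0.17,-0.001,0,0,
-0.543,0.006,0.236,-0.001,0,0,
-0.491,0.006,0.302,-0.001,0,0,
-0.491,0.006,0.302,-0.001,0,0,
-0.491,0.006,0.302,-0.001,0,0,
```

>>> move_arm(plan=[-0.125, 0, 0, 0, 0, 0, -0.25, 0.003, 0, 0, 0, 0, -0.375, 0.004, 0.006, 0, 0, 0, -0.5, 0.006, 0.008, 0, 0, 0, -0.546, 0.006, 0.09, 0, 0, 0, -0.594, 0.006, 0.17, 0, 0, 0, -0.543, 0.006, 0.236, 0, 0, 0, -0.49, 0.006, 0.3, 0, 0, 0, -0.49, 0.006, 0.3, 0, 0, 0, -0.49, 0.006, 0.3, 0, 0, 0])

```text
time: 7.38
tool_pos: [0.628, -0.1439, 0.1068]
tool_rot: [-0.297, 0.584, 0.716, 0.242]
contact_force: [0.3, 0.3, -0.9]
width: 0.0001
finger_force: 0.6
```

```bash
cat >> h.py <<'E'
def g(t,r=140,a=45):
    s,c=np.sin(np.radians(a)),np.cos(np.radians(a))
    u=np.array([-np.cos(t),np.sin(t)]); n=np.array([-np.sin(t),-np.cos(t)])
    q=np.array([20,163.5])+r*u+6*n-11*np.array([s,c]); return ((0,q[0],q[1]),ori(a))
def guard(lo=158):
    """guard angle from cloud: points above hinge region"""
    for n in ('scene','side'):
        P,d=capture(n); c=get_calibration(n); f=192/np.tan(np.radians(c['vfov'])/2); v,u=np.mgrid[:384,:512]
        pc=np.stack([(u-c['cx'])/f*d,(v-c['cy'])/f*d,d],-1).reshape(-1,3)
        w=(pc-np.array(c['t']))@np.array(c['R']); dd=w[:,:2]-T
        L=np.c_[dd@[np.cos(th),np.sin(th)],dd@[-np.sin(th),np.cos(th)],w[:,2]]*1e3
        r=np.hypot(L[:,1]-20,L[:,2]-163.5); m=(d.ravel()>0)&(abs(abs(L[:,0])-75)<12)&(r>90)&(r<158)&(L[:,2]>155)
        t=np.arctan2(L[m,2]-163.5,-(L[m,1]-20)); hh,e=np.histogram(t,np.arange(-.1,2.3,.1)); print(n,dict((round(float(a),1),int(b)) for a,b in zip(e,hh) if b>3))
E
python3 -c "
from h import *
st()
plan(*[g(t) for t in (.1,.3,.5,.7,.9,1.1)],dmm=18)"
```

```text
t7.38 L [   0.2 -126.7  135.1] Rl [[-0.0, 1.0, -0.0], [0.71, 0.0, 0.71], [0.71, 0.0, -0.71]] F [ 0.3  0.3 -0.9] w0.000 ff1 q [-0.62  0.99  0.84  0.53  1.89 -0.81]
12 max 0.502
0.033,0,-0.035,0,0,0,
0.065,-0.001,-0.07,0,0,0,
0.103,-0.001,-0.097,0,0,0,
0.141,-0.001,-0.124,0,0,0,
0.183,0,-0.144,0,0,0,
0.226,0,-0.163,0,0,0,
0.271,0,-0.174,0,0,0,
0.316,0,-0.184,0,0,0,
0.363,0,-0.186,0,0,0,
0.41,0,-0.187,0,0,0,
0.456,0,-0.179,0,0,0,
0.502,0,-0.171,0,0,0,
```

>>> move_arm(plan=[0.033, 0, -0.035, 0, 0, 0, 0.065, 0, -0.07, 0, 0, 0, 0.103, 0, -0.097, 0, 0, 0, 0.14, 0, -0.124, 0, 0, 0, 0.183, 0, -0.144, 0, 0, 0, 0.226, 0, -0.163, 0, 0, 0, 0.27, 0, -0.174, 0, 0, 0, 0.316, 0, -0.184, 0, 0, 0, 0.363, 0, -0.186, 0, 0, 0, 0.41, 0, -0.187, 0, 0, 0, 0.456, 0, -0.18, 0, 0, 0, 0.5, 0, -0.17, 0, 0, 0])

```text
time: 8.88
tool_pos: [0.6135, -0.0739, 0.2496]
tool_rot: [-0.297, 0.584, 0.716, 0.242]
contact_force: [-0.1, -0.7, -1.3]
width: -0.0
finger_force: 0.7
```

```bash
python3 -c "
from h import *
st(); guard()
plan(*[g(t,r) for t,r in ((1.25,135),(1.4,132),(1.55,130),(1.7,128),(1.82,126))],dmm=15,hold=1)"
```

```text
t8.88 L [ 1.000e-01 -5.530e+01  2.779e+02] Rl [[-0.0, 1.0, -0.0], [0.71, 0.0, 0.71], [0.71, 0.0, -0.71]] F [-0.1 -0.7 -1.3] w-0.000 ff1 q [-0.55  0.79  0.88  0.6   2.   -0.65]
scene {1.0: 6, 1.1: 212}
side {-0.1: 5, 1.0: 46, 1.1: 40}
11 max 0.218
0.026,0,0.018,0,0,0.001,
0.051,-0.001,0.036,-0.001,0,0.002,
0.078,-0.001,0.056,-0.001,0,0.002,
0.105,-0.001,0.076,-0.001,0,0.002,
0.129,-0.001,0.098,-0.001,0,0.002,
0.153,0,0.121,-0.001,0,0.002,
0.173,0,0.146,-0.001,0,0.002,
0.193,0,0.171,-0.001,0,0.002,
0.206,0,0.193,-0.001,0,0.002,
0.218,0,0.215,-0.001,0,0.002,
0.218,0,0.215,-0.001,0,0.002,
```

The guard is at 1.1 rad, as planned, so I carry on.

>>> move_arm(plan=[0.026, 0, 0.018, 0, 0, 0, 0.05, 0, 0.036, 0, 0, 0, 0.078, 0, 0.056, 0, 0, 0, 0.105, 0, 0.076, 0, 0, 0, 0.13, 0, 0.098, 0, 0, 0, 0.153, 0, 0.12, 0, 0, 0, 0.173, 0, 0.146, 0, 0, 0, 0.193, 0, 0.17, 0, 0, 0, 0.206, 0, 0.193, 0, 0, 0, 0.218, 0, 0.21, 0, 0, 0, 0.218, 0, 0.21, 0, 0, 0])

```text
time: 10.35
tool_pos: [0.5952, 0.0148, 0.2506]
tool_rot: [-0.297, 0.583, 0.716, 0.242]
contact_force: [-0.6, 0.6, -0.5]
width: 0.0001
finger_force: 0.0
```

```bash
python3 -c "
from h import *
st(); guard()
plan(((0,-70,300),ori(45)),((0,-75,330),ori(90)),dmm=40,hold=1)"
```

```text
t10.35 L [ -0.   35.2 278.9] Rl [[-0.0, 1.0, -0.0], [0.71, 0.0, 0.71], [0.71, -0.0, -0.71]] F [-0.6  0.6 -0.5] w0.000 ff0 q [-0.45  0.68  1.08  0.63  1.87 -0.62]
scene {1.8: 149}
side {-0.1: 6, 1.7: 18, 1.8: 166}
10 max 0.5
-0.066,0,-0.099,0,0,0,
-0.131,0,-0.197,0,0,0,
-0.197,0,-0.296,0,0,0.001,
-0.205,0,-0.311,0,-0.083,0.001,
-0.212,0,-0.328,0,-0.167,0.001,
-0.219,0,-0.348,0,-0.25,0.001,
-0.224,0,-0.369,0,-0.333,0.001,
-0.229,0,-0.392,0,-0.417,0.001,
-0.232,0,-0.418,0,-0.5,0.001,
-0.232,0,-0.418,0,-0.5,0.001,
```

>>> move_arm(plan=[-0.066, 0, -0.1, 0, 0, 0, -0.13, 0, -0.2, 0, 0, 0, -0.2, 0, -0.3, 0, 0, 0, -0.205, 0, -0.31, 0, -0.083, 0, -0.212, 0, -0.33, 0, -0.167, 0, -0.22, 0, -0.35, 0, -0.25, 0, -0.224, 0, -0.37, 0, -0.333, 0, -0.23, 0, -0.39, 0, -0.417, 0, -0.232, 0, -0.418, 0, -0.5, 0, -0.232, 0, -0.418, 0, -0.5, 0], fingers=0.6)

```text
time: 11.7
tool_pos: [0.6233, -0.119, 0.2917]
tool_rot: [0.001, 0.631, 0.776, 0.001]
contact_force: [-0.7, 0.4, -0.3]
width: 0.0509
finger_force: 0.0
```

Run:
```python
from h import *
st(); guard()
# rectified top view of dial at z=.155 (knob top) and z=.125, from wrist and scene
out=[]
for n,zz in (('wrist',.155),('wrist',.125),('scene',.155),('scene',.125)):
    P,d=capture(n); c=get_calibration(n)
    S=3; N=180  # 3px/mm, +-60mm; up=+x left=+y (local)
    mp=np.array([[proj(c,W((60-i/S*2/2)/1e3 if 0 else (60-i*120/360)/1e3,(-58+60-j*120/360)/1e3,zz)) for j in range(360)] for i in range(360)],np.float32)
    im=cv2.remap(P,mp[...,0],mp[...,1],cv2.INTER_CUBIC); np.save(f'dial_{n}_{int(zz*1e3)}',im); out.append(im[:,:,::-1])
cv2.imwrite('pics/d.png',cv2.resize(np.vstack([np.hstack(out[:2]),np.hstack(out[2:])]),(600,600)))
```

```text
t11.70 L [  0.5 -73.1 331.7] Rl [[-0.0, 1.0, 0.0], [1.0, 0.0, -0.0], [-0.0, 0.0, -1.0]] F [-0.7  0.4 -0.3] w0.051 ff0 q [-0.31  0.51  0.99  0.    1.64 -0.52]
scene {1.8: 147}
side {-0.1: 11, 1.7: 13, 1.8: 178}
```

View pics/d.png

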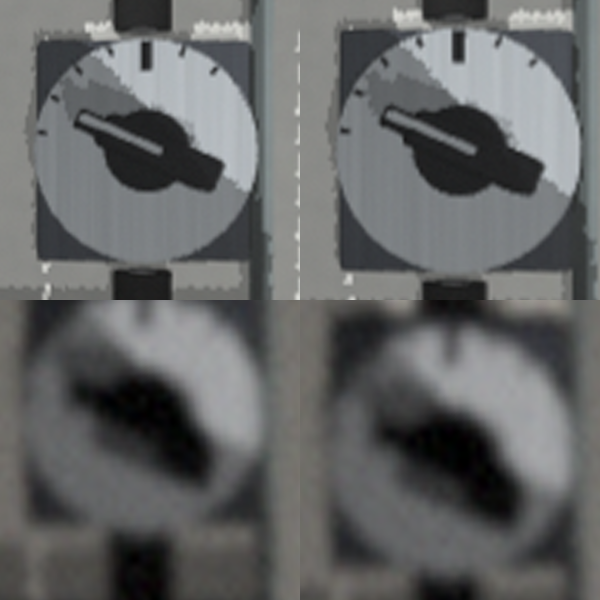

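The wrist top view at dial height shows the dial centre at (460,150), which is about local (0.5,−61.5). The long mark is straight up at (458,45). The pale line runs from (80,118) to (160,151) in the left panel, about 66.5° counter-clockwise of the mark, so the knob reads about 0.23 rad.

Run:
```python
from h import *
im=np.load('dial_wrist_155.npy').astype(int)
g=im.mean(2); m=(g<75).astype(np.uint8); m[:40]=0;m[320:]=0;m[:,:70]=0;m[:,275:]=0
n,lab,s,c=cv2.connectedComponentsWithStats(m); k=1+np.argmax(s[1:,4]); ys,xs=np.nonzero(lab==k)
r=cv2.fitLine(np.c_[xs,ys].astype(np.float32),cv2.DIST_L1,0,.01,.01).ravel(); print(s[k],c[k],"ang",np.degrees(np.arctan2(r[0],r[1])))
st()
plan(((0.5,-61.5,190),ori(90,-23.5)),((0.5,-61.5,137),ori(90,-23.5)),dmm=42,hold=2)
```

```text
[  88  130  179  100 9910] [182.75126135 182.9110999 ] ang 68.861824
t12.00 L [-1.000e-01 -7.590e+01  3.292e+02] Rl [[0.0, 1.0, -0.0], [1.0, -0.0, 0.0], [0.0, -0.0, -1.0]] F [-0.7  0.2 -0.7] w0.051 ff0 q [-0.31  0.51  0.99  0.    1.64 -0.52]
8 max 0.641
0.012,0.001,0.116,0,0,0.065,
0.024,0.001,0.232,-0.001,0,0.13,
0.035,0.002,0.348,-0.001,-0.001,0.196,
0.047,0.003,0.464,-0.001,-0.001,0.261,
0.047,0.003,0.552,-0.001,-0.001,0.261,
0.047,0.003,0.641,-0.001,-0.001,0.261,
0.047,0.003,0.641,-0.001,-0.001,0.261,
0.047,0.003,0.641,-0.001,-0.001,0.261,
```

>>> move_arm(plan=[0.012, 0, 0.116, 0, 0, 0.065, 0.024, 0, 0.232, 0, 0, 0.13, 0.035, 0, 0.348, 0, 0, 0.195, 0.047, 0.003, 0.464, 0, 0, 0.256, 0.047, 0.003, 0.55, 0, 0, 0.256, 0.047, 0.003, 0.64, 0, 0, 0.256, 0.047, 0.003, 0.64, 0, 0, 0.256])

```text
time: 12.88
tool_pos: [0.6196, -0.107, 0.0955]
tool_rot: [-0.003, 0.774, 0.633, -0.001]
contact_force: [-0.3, 0.5, 0.1]
width: 0.051
finger_force: 0.0
```

```bash
python3 -c "
from h import *
st()"
```

```text
t12.88 L [ -0.4 -60.8 135.5] Rl [[0.39, 0.92, -0.0], [0.92, -0.39, 0.0], [0.0, -0.01, -1.0]] F [-0.3  0.5  0.1] w0.051 ff0 q [-0.29  0.62  1.34  0.    1.19 -0.09]
```

>>> move_arm(plan=[0, 0, 0, 0, 0, 0, 0, 0, 0, 0, 0, 0, 0, 0, 0, 0, 0, 0, 0, 0, 0, 0, 0, 0], fingers=0, squeeze=30)

```text
time: 13.38
tool_pos: [0.6201, -0.1069, 0.0998]
tool_rot: [-0.0, 0.774, 0.633, -0.001]
contact_force: [-6.0, -0.1, 5.2]
width: 0.013
finger_force: 30.9
```

```bash
python3 -c "
from h import *
st(); o,p,R=pose(); l=Lc(p)*1e3
plan((l,ori(90,-90)),ddeg=8,hold=1)"
```

```text
t13.38 L [-1.000e-01 -6.070e+01  1.398e+02] Rl [[0.39, 0.92, -0.0], [0.92, -0.39, 0.0], [-0.0, -0.0, -1.0]] F [-6.  -0.1  5.2] w0.013 ff31 q [-0.29  0.61  1.34 -0.    1.19 -0.09]
10 max 0.745
0,0,0,0,0,0.083,
0,0,0,0,0,0.165,
0,0,0,0,0,0.248,
0,0,0,0,0,0.331,
0,0,0,0,0,0.414,
0,0,0,0,0.001,0.496,
0,0,0,0,0.001,0.579,
0,0,0,-0.001,0.001,0.662,
0,0,0,-0.001,0.001,0.745,
0,0,0,-0.001,0.001,0.745,
```

>>> move_arm(plan=[0, 0, 0, 0, 0, 0.083, 0, 0, 0, 0, 0, 0.165, 0, 0, 0, 0, 0, 0.25, 0, 0, 0, 0, 0, 0.33, 0, 0, 0, 0, 0, 0.415, 0, 0, 0, 0, 0, 0.5, 0, 0, 0, 0, 0, 0.58, 0, 0, 0, 0, 0, 0.66, 0, 0, 0, 0, 0, 0.745, 0, 0, 0, 0, 0, 0.745, 0, 0, 0, 0, 0, 0.745])

```text
time: 14.75
tool_pos: [0.6203, -0.1072, 0.0998]
tool_rot: [0.0, 0.995, 0.101, -0.001]
contact_force: [-7.1, -0.5, 6.5]
width: 0.0131
finger_force: 30.8
```

>>> move_arm(plan=[0, 0, 0, 0, 0, 0, 0, 0, 0, 0, 0, 0, 0, 0, -0.15, 0, 0, 0, 0, 0, -0.3, 0, 0, 0, 0, 0, -0.45, 0, 0, 0, 0, 0, -0.6, 0, 0, 0, 0, 0, -0.6, 0, 0, 0], fingers=0.6)

```text
time: 15.62
tool_pos: [0.623, -0.1072, 0.2829]
tool_rot: [0.002, 0.995, 0.101, 0.004]
contact_force: [-0.7, -0.3, -0.5]
width: 0.0514
finger_force: 0.0
```

```bash
cat > dial.py <<'E'
from h import *
def rect(n,zz):
    P,d=capture(n); c=get_calibration(n)
    mp=np.array([[proj(c,W((60-i/4)/1e3,(-1-j/4)/1e3,zz)) for j in range(480)] for i in range(480)],np.float32)
    return cv2.remap(P,mp[...,0],mp[...,1],cv2.INTER_CUBIC)
st(); guard()
a=rect('wrist',.155); b=rect('wrist',.125)
cv2.imwrite('pics/e.png',np.hstack([a,b])[:,:,::-1][:, :])
E
python3 dial.py; python3 -c "
import cv2; i=cv2.imread('pics/e.png'); cv2.imwrite('pics/e2.png',cv2.resize(i,(800,400)))"
```

```text
t15.62 L [  2.4 -61.3 322.9] Rl [[1.0, -0.0, 0.01], [-0.0, -1.0, -0.0], [0.01, 0.0, -1.0]] F [-0.7 -0.3 -0.5] w0.051 ff0 q [-0.29  0.5   1.03  0.    1.6   1.08]
scene {-0.1: 5, 1.8: 152}
side {-0.1: 5, 1.7: 27, 1.8: 170}
```

View pics/e2.png

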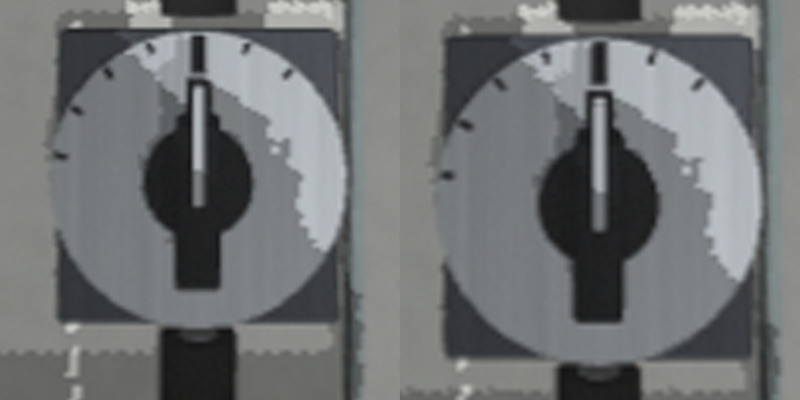

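The guard is still back at about 1.85 rad. The pale line (199, 85–205) points straight at the long mark (198,55), so the knob is set. Now the lever.

```bash
python3 -c "
from h import *
st()
plan(((-30,-30,365),ori(90,-60)),((-60,165,365),ori(90,0)),dmm=45)"
```

```text
t15.82 L [  0.6 -60.5 316.5] Rl [[1.0, -0.0, -0.0], [-0.0, -1.0, 0.0], [-0.0, -0.0, -1.0]] F [ 0.1  0.6 -1. ] w0.051 ff0 q [-0.29  0.51  1.04  0.    1.6   1.08]
11 max 1.0
-0.026,-0.025,-0.04,0,0,-0.083,
-0.051,-0.051,-0.081,-0.001,0.001,-0.167,
-0.077,-0.076,-0.121,-0.001,0.001,-0.25,
-0.102,-0.102,-0.161,-0.001,0.001,-0.334,
-0.116,-0.195,-0.161,-0.001,0.001,-0.429,
-0.131,-0.287,-0.161,-0.002,0.001,-0.524,
-0.145,-0.38,-0.161,-0.002,0.001,-0.619,
-0.159,-0.473,-0.161,-0.002,0.001,-0.715,
-0.174,-0.566,-0.161,-0.002,0.001,-0.81,
-0.188,-0.659,-0.16,-0.002,0.001,-0.905,
-0.202,-0.752,-0.16,-0.002,0.001,-1,
```

>>> move_arm(plan=[-0.026, -0.025, -0.04, 0, 0, -0.083, -0.05, -0.05, -0.08, 0, 0, -0.167, -0.077, -0.076, -0.12, 0, 0, -0.25, -0.1, -0.1, -0.16, 0, 0, -0.334, -0.116, -0.195, -0.16, 0, 0, -0.43, -0.13, -0.287, -0.16, 0, 0, -0.524, -0.145, -0.38, -0.16, 0, 0, -0.62, -0.16, -0.473, -0.16, 0, 0, -0.715, -0.174, -0.566, -0.16, 0, 0, -0.81, -0.188, -0.66, -0.16, 0, 0, -0.905, -0.2, -0.752, -0.16, 0, 0, -1, -0.2, -0.752, -0.16, 0, 0, -1], fingers=1)

```text
time: 17.32
tool_pos: [0.5163, 0.1036, 0.3251]
tool_rot: [-0.001, 0.631, 0.776, -0.001]
contact_force: [-0.2, 0.0, -0.2]
width: 0.085
finger_force: 0.0
```

```bash
cat > ball.py <<'E'
from h import *
from scipy.optimize import least_squares
def ball(n,x0=(-55,165,242),tl=225):
    P,d=capture(n); c=get_calibration(n); f=192/np.tan(np.radians(c['vfov'])/2); v,u=np.mgrid[:384,:512]
    pc=np.stack([(u-c['cx'])/f*d,(v-c['cy'])/f*d,d],-1).reshape(-1,3)
    w=(pc-np.array(c['t']))@np.array(c['R']); dd=w[:,:2]-T
    L=np.c_[dd@[np.cos(th),np.sin(th)],dd@[-np.sin(th),np.cos(th)],w[:,2]]*1e3
    m=(d.ravel()>0)&(np.linalg.norm(L-x0,axis=1)<28)&(L[:,2]>tl)&(P.reshape(-1,3).mean(1)<80)
    if m.sum()<15: return print(n,'few',m.sum())
    r=least_squares(lambda p:np.linalg.norm(L[m]-p,axis=1)-18,x0,loss='soft_l1',f_scale=2.); print(n,'ball',m.sum(),r.x.round(1))
E
python3 -c "
from ball import *
st(); guard(); ball('wrist'); ball('scene'); ball('side')
plan(((-57,165,218),ori(90,0)),dmm=42,hold=1)"
```

```text
t17.32 L [-59.4 166.4 365.1] Rl [[-0.0, 1.0, -0.0], [1.0, 0.0, 0.0], [0.0, -0.0, -1.0]] F [-0.2  0.  -0.2] w0.085 ff0 q [ 0.05  0.28  1.25  0.    1.61 -0.15]
scene {-0.1: 4, 1.8: 155}
side {-0.1: 8, 1.7: 27, 1.8: 305}
wrist ball 864 [-61.2 161.9 240.2]
scene ball 125 [-60.1 166.3 239.6]
side ball 117 [-62.5 164.  240.1]
5 max 0.492
0.001,0.002,0.123,0,0,0,
0.002,0.003,0.246,0,0,-0.001,
0.003,0.005,0.369,0,0,-0.001,
0.003,0.007,0.492,-0.001,0,-0.002,
0.003,0.007,0.492,-0.001,0,-0.002,
```

>>> move_arm(plan=[0, 0, 0.123, 0, 0, 0, 0, 0, 0.246, 0, 0, 0, -0.004, 0, 0.37, 0, 0, 0, -0.007, 0, 0.488, 0, 0, 0, -0.007, 0, 0.488, 0, 0, 0])

```text
time: 18.2
tool_pos: [0.5161, 0.0993, 0.1774]
tool_rot: [-0.002, 0.633, 0.774, -0.002]
contact_force: [0.2, 0.6, 0.2]
width: 0.0854
finger_force: 0.0
```

>>> move_arm(plan=[0, 0, 0, 0, 0, 0, 0, 0, 0, 0, 0, 0, 0, 0, 0, 0, 0, 0, 0, 0, 0, 0, 0, 0], fingers=0, squeeze=30)

```text
time: 18.7
tool_pos: [0.5181, 0.1001, 0.1811]
tool_rot: [0.001, 0.632, 0.775, 0.001]
contact_force: [-1.4, -0.6, 6.5]
width: 0.0342
finger_force: 29.5
```

```bash
python3 -c "
from ball import *
st(); ball('side')
o,p,R=pose(); l=Lc(p)*1e3
plan((l+[30,0,6],None),((0.5,l[1],l[2]+9),None),dmm=9,hold=2)"
```

```text
t18.70 L [-58.5 162.7 221.1] Rl [[0.0, 1.0, 0.0], [1.0, -0.0, -0.0], [-0.0, 0.0, -1.0]] F [-1.4 -0.6  6.5] w0.034 ff29 q [ 0.05  0.35  1.54 -0.    1.25 -0.16]
side ball 160 [-55.6 162.6 242.8]
10 max 0.197
0,0.025,-0.005,0,0,0,
0,0.05,-0.01,0,0,0,
0,0.075,-0.015,0,0,0,
0,0.1,-0.02,0,0,0,
0,0.124,-0.022,0,0,0,
0,0.148,-0.025,0,0,0,
0,0.173,-0.027,0,0,0,
0,0.197,-0.03,0,0,0,
0,0.197,-0.03,0,0,0,
0,0.197,-0.03,0,0,0,
```

>>> move_arm(plan=[0, 0.025, -0.005, 0, 0, 0, 0, 0.05, -0.01, 0, 0, 0, 0, 0.075, -0.015, 0, 0, 0, 0, 0.1, -0.02, 0, 0, 0, 0, 0.124, -0.022, 0, 0, 0, 0, 0.148, -0.025, 0, 0, 0, 0, 0.173, -0.028, 0, 0, 0, 0, 0.197, -0.03, 0, 0, 0, 0, 0.197, -0.03, 0, 0, 0, 0, 0.197, -0.03, 0, 0, 0])

```text
time: 20.0
tool_pos: [0.5756, 0.1119, 0.1899]
tool_rot: [0.0, 0.632, 0.775, 0.0]
contact_force: [-2.5, -0.9, 6.4]
width: 0.0343
finger_force: 30.6
```

>>> move_arm(plan=[0, 0, 0, 0, 0, 0, 0, 0, 0, 0, 0, 0, 0, 0, 0, 0, 0, 0, 0, 0, -0.12, 0, 0, 0, 0, 0, -0.25, 0, 0, 0, 0, 0, -0.4, 0, 0, 0, 0, 0, -0.5, 0, 0, 0, 0, 0, -0.5, 0, 0, 0], fingers=1)

```text
time: 21.0
tool_pos: [0.5765, 0.1121, 0.3413]
tool_rot: [0.002, 0.632, 0.775, 0.002]
contact_force: [0.1, -0.1, -0.1]
width: 0.0855
finger_force: 0.0
```

```bash
python3 -c "
from ball import *
st(); guard()
for n in ('wrist','scene','side'): ball(n,(0,163,249),232)
plan(((10,112,375),ori(90,0)),((0,112,270),ori(90,0)),dmm=42,hold=1)"
```

```text
t21.00 L [  0.9 162.7 381.3] Rl [[0.0, 1.0, 0.01], [1.0, -0.0, -0.0], [-0.0, 0.01, -1.0]] F [ 0.1 -0.1 -0.1] w0.086 ff0 q [ 0.06  0.4   1.03  0.    1.7  -0.14]
scene {-0.1: 5, 1.8: 151}
side {1.7: 43, 1.8: 288}
wrist ball 870 [-2.000e-01  1.622e+02  2.506e+02]
scene ball 121 [  1.7 165.8 250.7]
side ball 118 [ -0.9 163.9 251. ]
6 max 0.357
-0.085,0.017,0.004,-0.001,0,0,
-0.169,0.034,0.007,-0.002,0,0,
-0.169,0.023,0.124,-0.002,0,0,
-0.169,0.013,0.241,-0.002,0,0,
-0.169,0.002,0.357,-0.002,0,0,
-0.169,0.002,0.357,-0.002,0,0,
```

The lever ball is at x≈0, z≈251, so it is in the middle notch. The guard is still open. Now I shut the guard.

>>> move_arm(plan=[-0.085, 0, 0, 0, 0, 0, -0.17, 0, 0, 0, 0, 0, -0.17, 0, 0, 0, 0, 0, -0.17, 0, 0.11, 0, 0, 0, -0.17, 0, 0.22, 0, 0, 0, -0.17, 0, 0.32, 0, 0, 0, -0.17, 0, 0.32, 0, 0, 0], fingers=0)

```text
time: 22.12
tool_pos: [0.5841, 0.0629, 0.2401]
tool_rot: [-0.003, 0.632, 0.775, -0.002]
contact_force: [-0.4, 0.5, 0.3]
width: 0.0002
finger_force: 0.0
```

```bash
python3 -c "
from h import *
st(); guard()
plan(((0,-4,290),ori(90,0)),dmm=14,hold=1)"
```

```text
t22.12 L [ -1.1 112.8 280.1] Rl [[-0.0, 1.0, -0.01], [1.0, 0.0, 0.0], [0.0, -0.01, -1.0]] F [-0.4  0.5  0.3] w0.000 ff0 q [-0.02  0.43  1.25  0.    1.46 -0.23]
scene {1.8: 147}
side {-0.1: 6, 1.7: 33, 1.8: 301}
10 max 0.387
-0.043,0,-0.002,0,0,0,
-0.086,0,-0.005,0,0,0,
-0.129,-0.001,-0.007,0,0,0,
-0.172,-0.001,-0.01,0,0,0,
-0.215,-0.001,-0.012,0,0,0,
-0.258,-0.001,-0.014,0,0,0,
-0.301,-0.001,-0.017,0,0,0,
-0.344,-0.002,-0.019,0,0,0,
-0.387,-0.002,-0.022,0,0,0,
-0.387,-0.002,-0.022,0,0,0,
```

>>> move_arm(plan=[-0.045, 0, 0, 0, 0, 0, -0.09, 0, 0, 0, 0, 0, -0.13, 0, 0, 0, 0, 0, -0.17, 0, -0.005, 0, 0, 0, -0.215, 0, -0.01, 0, 0, 0, -0.26, 0, -0.01, 0, 0, 0, -0.3, 0, -0.015, 0, 0, 0, -0.345, 0, -0.02, 0, 0, 0, -0.39, 0, -0.02, 0, 0, 0, -0.43, 0, -0.02, 0, 0, 0])

```text
time: 23.48
tool_pos: [0.6118, -0.0654, 0.2487]
tool_rot: [0.0, 0.632, 0.775, -0.0]
contact_force: [-0.1, 0.1, -0.4]
width: -0.0001
finger_force: 0.0
```

```bash
python3 -c "
from h import *
st(); guard()
plan(((-30,60,370),None),((-200,80,400),None),dmm=42,hold=1)"
```

```text
t23.48 L [ 1.000e-01 -1.830e+01  2.887e+02] Rl [[0.0, 1.0, -0.0], [1.0, -0.0, -0.0], [-0.0, -0.0, -1.0]] F [-0.1  0.1 -0.4] w-0.000 ff0 q [-0.23  0.48  1.15 -0.    1.51 -0.43]
scene {1.1: 23, 1.2: 93}
side {-0.1: 6, 1.1: 157}
9 max 0.667
0.087,-0.034,-0.091,0,0,0,
0.175,-0.067,-0.181,0,0,0,
0.262,-0.101,-0.272,0,0,0,
0.275,-0.214,-0.292,0,0,0,
0.289,-0.327,-0.312,0,0,0,
0.302,-0.441,-0.332,0,0,0,
0.315,-0.554,-0.352,0,0,0,
0.328,-0.667,-0.372,0,0,0,
0.328,-0.667,-0.372,0,0,0,
```

>>> move_arm(plan=[0.087, -0.034, -0.09, 0, 0, 0, 0.175, -0.067, -0.18, 0, 0, 0, 0.26, -0.1, -0.27, 0, 0, 0, 0.275, -0.214, -0.29, 0, 0, 0, 0.29, -0.327, -0.31, 0, 0, 0, 0.3, -0.44, -0.33, 0, 0, 0, 0.315, -0.554, -0.35, 0, 0, 0, 0.328, -0.667, -0.37, 0, 0, 0, 0.328, -0.667, -0.37, 0, 0, 0, 0.328, -0.667, -0.37, 0, 0, 0, 0.328, -0.667, -0.37, 0, 0, 0, 0.328, -0.667, -0.37, 0, 0, 0])

```text
time: 25.08
tool_pos: [0.3963, -0.008, 0.3592]
tool_rot: [-0.001, 0.632, 0.775, -0.0]
contact_force: [0.1, -0.3, 0.6]
width: -0.0001
finger_force: 0.0
```

>>> move_arm(plan=[0, 0, 0, 0, 0, 0, 0, 0, 0, 0, 0, 0, 0, 0, 0, 0, 0, 0, 0, 0, 0, 0, 0, 0, 0, 0, 0, 0, 0, 0, 0, 0, 0, 0, 0, 0, 0, 0, 0, 0, 0, 0, 0, 0, 0, 0, 0, 0, 0, 0, 0, 0, 0, 0, 0, 0, 0, 0, 0, 0, 0, 0, 0, 0, 0, 0])

```text
time: 26.45
tool_pos: [0.3959, -0.0081, 0.3597]
tool_rot: [0.0, 0.632, 0.775, 0.0]
contact_force: [-0.3, 0.1, -0.2]
width: -0.0
finger_force: 0.0
```

```bash
python3 -c "
from ball import *
st(); guard()
for n in ('scene','side'): ball(n,(0,163,249),232)
p,d=capture('scene'); q,d=capture('side')
cv2.imwrite('pics/f.png',cv2.resize(np.vstack([cv2.resize(p[130:300,60:400],(680,340)),cv2.resize(q[80:340,150:450],(680,340))])[:,:,::-1],(600,600)))"
```

```text
t26.45 L [-199.9   81.2  399.7] Rl [[0.0, 1.0, 0.0], [1.0, -0.0, 0.0], [0.0, 0.0, -1.0]] F [-0.3  0.1 -0.2] w-0.000 ff0 q [-0.21  0.01  1.48  0.    1.65 -0.42]
scene {-0.1: 38, 0.0: 279}
side {-0.1: 6, 0.0: 320}
scene ball 124 [  1.6 166.  250.5]
side ball 116 [ -1.5 164.2 251.1]
```

View pics/f.png

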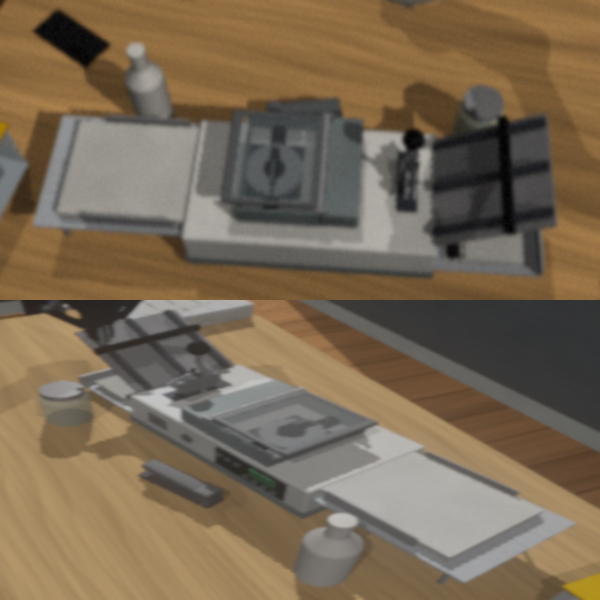

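The guard is shut with its lip at about (230,160) in the top view, and the knob points at the mark (272,185). The lever ball is upright at (414,140). The bottle, jar and stapler are where they were.

```bash
python3 -c "
from cell import finish_job
print(finish_job())"
```

```text
the job is handed in; nothing more can be done
None
```

The folder is set up for card and handed in at about 26 s: knob pointer on the long mark, lever in the middle notch, guard fully shut, and the bottle, jar and stapler not moved; the first try at lifting the guard missed its lip and was repeated.

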